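# Vent the lather machine's filler cap

### The arm

A 6-joint arm with a two-finger parallel gripper is mounted at the origin on the work surface. World frame = base frame: x ahead of the robot, y to its left, z up, the work surface at z = 0. Lengths are in m, angles in rad, forces in N, time in s.
With the tool pointing down it reaches from about 0.275 to 1 m from the base axis. Payload 8.4 kg.
Tool frame: the origin (TCP) lies between the finger pads; the fingertips stand 14 mm ahead of it and the grasp point (between the pads) lies 5 mm behind it (manip.finger_overhang is the distance from the TCP to the fingertips, in m); z points along the fingers, y is the line along which they close (so a half turn about z gives the same grasp; the last joint's range is limited). The gripper opens to 85 mm and grips with 20 to 120 N. Pads are 22 mm wide; open, the fingers measure 114 mm over their backs; the gripper's body (76 mm by 85 mm) begins 54 mm behind the grasp point. The pads swing forward as they close: fully open they stand 13 mm farther back than shut.
Start: joints at [-1.282, 0.353, 1.633, -0, 1.155, -0.002], TCP at [0.179, -0.599, 0.245] pointing down, gripper open.
Joint ranges: [-2.63, 2.63], [-0.92, 2.1], [0.06, 2.66], [-1.3, 4.44], [0, 2.69], [-3.02, 3.02]. Speed limits (rad/s): [2.22, 2.22, 2.79, 3.14, 3.14, 3.14].

### API

Orientations are given as a unit quaternion [x, y, z, w].
In Python, from cell import manip gives the robot as it stands.
- The arm moves only by the shell command python3 -m crank 'ROWS' [FORCE]. ROWS is JSON, a list of rows, each a list of 5 numbers: the gripper command: -1 is shut, 1 is fully open, values between are in proportion, then the shift along the world's x, y, z in m, then the turn about the world's z in rad. A call has 1 to 8 rows; each row is the pose to reach, as a shift and turn from the pose commanded when the call began; what a row does not reach only later rows make up. A row lasts 1/8 s, in which the tool goes at most 62.5 mm and 10.7 degrees, less where a joint would pass 70% of its speed; a pose out of reach is approached as far as the arm can. A call with a gripper value outside its range is refused whole. The fingers move at their own pace and stop on an object; FORCE is the grip in N (left out, the last holds). Time passes only in rows, so rows that repeat a pose let the fingers close. It gives the time, the measured TCP pose, the force, the opening and the grip force at its end, in the units of the state.
- manip.state(): the state, without advancing time (a new reading comes with each control period).
- manip.read_camera(name): name is "side" or "top"; returns a dict with "color" (420x560x3 uint8, red, green, blue), "mtx" (3x3 intrinsics, pixels), "R" (3x3) and "t" (3): a world point X has camera coordinates R X + t. Camera axes: x right, y down, z forward; pixel columns grow to the right and rows downward; lengths in m; the calibration is good to about 2 mm. A picture is of the moment at which its call begins. There is no depth.
- manip.hand_in(): hands the job in; it is judged then, once.
Trained networks look in a picture, given as the dict that the camera call returned (one of the last four; its "shot" number tells which), for a name from the list of things; names that differ only in an ending like _2 or _b are one class to them, and where a whole thing is asked for, a point or a joint stands for the part that bears it (a point fixed in the world has none). Each returns a list of dicts, best first, with "p" (0 to 1); they miss things now and then, are a little off and sometimes report something else, mostly with a low value. They report only what shows in the picture. A call takes as long as a camera call.
- manip.trace(label, picture): "mask" (420x560 bool, what is visible of it) and "bbox" ([left, top, right, bottom] in pixels, round what is visible of it).
- manip.pinpoint(label, picture): "at" ([column, row] in pixels: a listed point, or the origin of a listed thing).
The state is a dict: "clock": time; "joints": joint angles; "joint_vel": joint speeds; "joint_efforts": joint torques, N m; "eef_pos": TCP position; "tool_rot": TCP orientation; "contact_force": force on the tool from outside, world axes, zero at the start; "torque": the same for the moment, N m; "grip_width": opening from 0.0 (shut) to 1.0 (fully open); "grip_force": force on a finger pad.
Only numpy, scipy, OpenCV 4.12 (cv2) and the standard library are available. Lean on these libraries where they do the work, as an engineer would, in place of code of your own. Each camera call takes 0.05 s, during which the arm holds its last target. There are 200 camera calls.

### The job

The barber's lather machine is about to be warmed up: screw its large knurled filler cap down clockwise until it bottoms out, then back it off a quarter turn so that the tank can vent, and finish still gripping the cap, holding it steady there. Leave the small flow knob as it is set, and do not disturb the things around the machine.

Things in the scene. Friction and masses are not known exactly. Their poses are not given: they have to be found in the camera images.
- machine: the lather machine: a brushed-steel housing 150 mm deep (x), 220 mm wide (y), its flat top 150 mm above the counter; it stands firmly fixed. Origin at the centre of its underside; its own -x is the front, where the spout is (reaching 106 mm from the centre at 103 to 133 mm height). The filler cap's axis is at its own (0, -50 mm), the small flow knob's at (0, +55 mm), 105 mm apart; otherwise the top is flat.
- cap_grip (a point): the centre of the filler cap, on its axis and half-way up: the large round knurled black cap, 42 mm across and 28 mm tall, with a small bar-shaped rib 4 mm high on its top, reaching from the axis to the rim. The cap's underside is 14 mm above the machine's top when it is fully home; below it are a shoulder 35 mm across and, on the machine's top, a flange 56 mm across and 4 mm high. The point's z axis is up, and its own -x points along the rib.
- filler_cap (a joint): how far the filler cap is unscrewed, rad: 0 is fully home against its hard stop (the rib then points to the machine's front), growing as the cap is turned anticlockwise seen from above, up to 5. Right-hand thread: clockwise from above screws it down; it rises 4 mm a turn and is already started on its thread, so that it cannot be pulled off. It turns stiffly (0.05 N m) and stays where it is left.
- flow_knob (a joint): angle of the small flow knob, rad, 0 as set at the start; anticlockwise from above grows. It must be left as it is.
- flow_knob_top (a point): centre of the top of the flow knob: a knurled black knob 26 mm across, its top 22 mm above the machine's top. Not to be turned.
- mug: small white ceramic bowl, 72 mm across the rim, 70 mm high, in front of the machine under its spout; origin at the centre of its underside. A bystander
- tonic: small clear bottle, 44 mm across, 100 mm high, beside the machine on its left; origin at the centre of its underside. A bystander
- brush: shaving brush standing on its dark wooden handle, 38 mm across, 102 mm high, beside the machine on its right; origin at the centre of its underside. A bystander
- comb: flat black comb 180 x 37 x 5 mm lying on the counter behind the machine; origin under its middle. A bystander
- clipper_a: hair clipper with a dark steel body, about 200 x 44 x 34 mm, lying on the leather mat on the right; origin under its body. A bystander
- clipper_b: hair clipper with a copper body, about 200 x 44 x 34 mm, lying on the leather mat on the right; origin under its body. A bystander
- spray: amber bottle, 68 mm across, 170 mm high, on the left; origin at the centre of its underside. A bystander
- tin: round brass tin, 84 mm across, 50 mm high, on the left; origin at the centre of its underside. A bystander

How it is judged:
By the outcome, as a careful person would: the job done as asked, in the order asked, and still so for the second after the job is handed in, while the arm keeps its last pose, push and grip.
It also fails if it takes over 64 s, if anything falls off the work surface, if the arm or the gripper's body presses on something with over 40 N, if the wrist force passes 120 N, or if a joint passes its speed limit or range.

## Working session

There is one attempt and no reset: what is moved stays moved. The work goes in short steps, Python scripts to look and compute and a shell command to move; the robot and the scene stay as the last step left them, time stands still between calls to the robot, and variables do not carry over. Pictures are saved under pics/ and viewed, at most 10 in all, crops included, and the job is handed in when it is done.

```bash
mkdir -p pics
cat > h.py <<'E'
import numpy as np, cv2
from cell import manip
def tri(o):  # o: list of (cam,[u,v])
    A=[];b=[]
    for c,(u,v) in o:
        P=c["mtx"]@np.c_[c["R"],c["t"]]
        for r in (u*P[2]-P[0], v*P[2]-P[1]): A.append(r[:3]);b.append(-r[3])
    A=np.array(A);b=np.array(b)
    x=np.linalg.lstsq(A,b,rcond=None)[0]
    return x
def onz(c,uv,z):
    d=c["R"].T@np.linalg.inv(c["mtx"])@np.array([*uv,1.]); o=-c["R"].T@c["t"]
    return o+d*(z-o[2])/d[2]
def proj(c,X):
    p=c["mtx"]@(c["R"]@np.array(X)+c["t"]); return p[:2]/p[2]
E
python3 - <<'E'
from h import *
s=manip.read_camera("side");t=manip.read_camera("top")
for n,c in(("side",s),("top",t)):
    cv2.imwrite(f"pics/{n}0.png",c["color"][...,::-1])
for l in("cap_grip","flow_knob_top","machine","spray","tonic","brush"):
    r=[manip.pinpoint(l,c)[:1] for c in(s,t)]
    print(l,[(np.round(q[0]["at"],1),round(q[0]["p"],2)) if q else None for q in r for q in [q]])
    if all(r): print("  tri",np.round(tri([(s,r[0][0]["at"]),(t,r[1][0]["at"])]),4))
st=manip.state();print(st["clock"],st["eef_pos"],st["tool_rot"],st["grip_width"])
for c in(s,t):print(-c["R"].T@c["t"])
E
```

```text
cap_grip [(array([269.2, 198.1]), 0.51), (array([256.1, 209.1]), 0.49)]
  tri [0.5546 0.044  0.1976]
flow_knob_top [(array([249.6, 219.1]), 0.54), (array([228.6, 208.6]), 0.44)]
  tri [0.5676 0.1478 0.1752]
machine [(array([259.3, 246.4]), 0.93), (array([248.5, 215.6]), 0.62)]
  tri [0.5677 0.0857 0.0033]
spray [(array([200., 331.]), 0.56), (array([144.6, 213.4]), 0.59)]
  tri [0.5681 0.4963 0.0106]
tonic [(array([230.8, 274.3]), 0.78), (array([203.5, 206.1]), 0.7)]
  tri [0.5968 0.2615 0.0144]
brush [None, (array([282. , 219.4]), 0.47)]
0.7 [ 0.17919913 -0.59876433  0.24527136] [ 9.89448621e-01  1.44884181e-01  1.50350528e-05 -1.09207651e-05] 0.9972681282414443
[0.00171432 1.12325385 1.07120079]
[ 0.29947274 -0.02076492  1.83083335]
```

Run:
```python
import cv2
a=cv2.imread("pics/side0.png");b=cv2.imread("pics/top0.png")
cv2.imwrite("pics/s1.png",cv2.resize(a[150:300,180:380],None,fx=4,fy=4,interpolation=cv2.INTER_CUBIC))
cv2.imwrite("pics/t1.png",cv2.resize(b[150:280,190:350],None,fx=4.5,fy=4.5,interpolation=cv2.INTER_CUBIC))
```

```text
(no output)
```

View pics/s1.png

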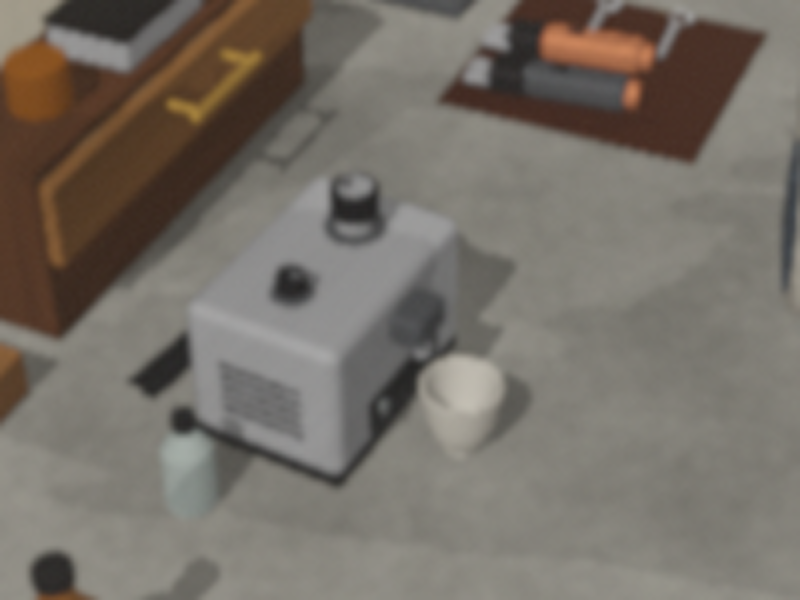

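View pics/t1.png

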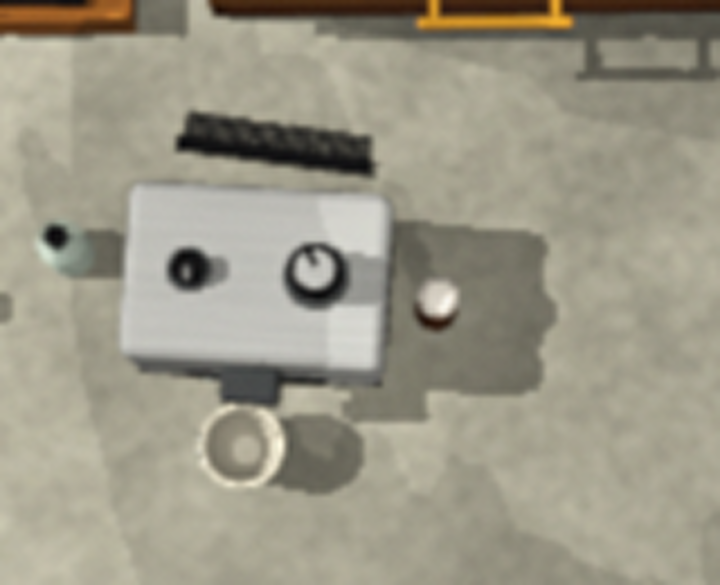

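View pics/side0.png

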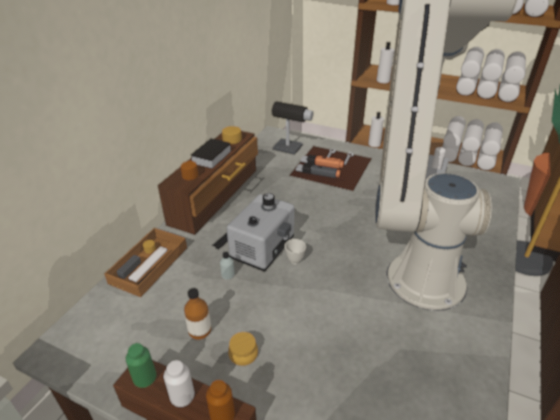

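Side crop: the cap is centred at about full-image pixel (269,200). Top crop: the cap is at about (260,211), with the rib pointing away from the robot (+x, slightly left). So the cap is unscrewed about 200°. The pinpoint in the top view was off, so I'll refine from masks.

Run:
```python
from h import *
s=manip.read_camera("side");t=manip.read_camera("top")
uv={}
for l in("cap_grip","flow_knob_top","machine"):
  for n,c in(("s",s),("t",t)):
    r=manip.trace(l,c)
    for q in r[:2]:
        m=q["mask"];ys,xs=np.nonzero(m);print(l,n,round(q["p"],2),q["bbox"],m.sum(),xs.mean().round(1),ys.mean().round(1))
# dark/cap ROI in top
g=cv2.cvtColor(t["color"],cv2.COLOR_RGB2GRAY)
print(g[200:222,250:272])
# machine top corners in top image -> brightness segmentation
m=(g>150).astype(np.uint8); m[:185]=0;m[236:]=0;m[:,:212]=0;m[:,280:]=0
n,lab,st,ce=cv2.connectedComponentsWithStats(m)
k=1+st[1:,4].argmax();print(st[k]);
p=np.argwhere(lab==k)[:,::-1].astype(np.float32)
P=np.array([onz(t,u,.15)[:2] for u in p],np.float32)
r=cv2.minAreaRect(P);print(r)
```

```text
cap_grip s 0.63 [261.4, 192.5, 273.8, 204.7] 135 267.9 198.6
cap_grip t 0.64 [254.2, 201.1, 265.8, 216.3] 94 259.8 209.8
flow_knob_top s 0.22 [262.1, 192.8, 274.3, 203.6] 139 268.0 198.9
flow_knob_top t 0.42 [228.0, 204.3, 236.4, 213.8] 31 231.6 208.7
machine s 0.71 [227.1, 190.8, 296.8, 271.5] 3665 260.6 230.9
machine t 0.7 [217.8, 188.3, 276.5, 239.9] 2574 246.6 213.2
machine t 0.63 [283.4, 210.3, 296.3, 224.3] 86 287.1 217.5
[[191 191 190 191 192 193 192 192 191 193 192 197 206 211 212 211 211 211
  211 211 213 213]
 [191 191 191 192 192 191 192 192 192 193 193 195 202 210 212 211 211 211
  211 211 212 213]
 [190 190 190 190 190 191 192 192 195 194 195 195 199 209 212 212 211 211
  211 211 212 213]
 [188 189 190 189 191 192 189 181 177 176 175 175 181 196 209 213 212 212
  212 211 211 213]
 [192 191 192 193 193 186 163 115  88  87  94  86 107 154 187 204 214 214
  213 213 212 212]
 [192 193 194 195 180 139  95  63  37  73 122  97  70  77 109 154 199 206
  203 202 206 213]
 [190 191 193 185 145  87  93 117  76 102 169 175 138  81  48  92 149 165
  163 164 175 200]
 [189 190 189 168
[... 811 characters left out ...]
147 148]
 [190 190 192 186 156 107  74  58  51  43  35  39  47  61  78 105 138 149
  149 149 150 150]
 [190 191 192 192 181 151 121  98  82  72  69  71  81 107 142 161 166 167
  165 166 166 166]
 [192 191 192 193 192 188 179 160 132 116 114 117 132 164 199 206 204 204
  203 202 202 204]
 [193 193 193 194 194 195 195 192 189 186 186 186 191 205 213 213 211 210
  210 210 210 210]
 [195 194 194 194 194 195 196 197 198 198 198 198 200 212 213 212 211 211
  211 210 212 211]
 [193 194 194 194 195 194 195 195 196 196 196 196 201 213 215 214 213 213
  214 214 214 215]]
[ 212  185   68   51 2347]
((0.5637058019638062, 0.08752298355102539), (0.25051718950271606, 0.18753235042095184), 89.3888168334961)
```

Run:
```python
from h import *
from scipy.optimize import minimize
s=manip.read_camera("side");t=manip.read_camera("top")
print("top disc",onz(t,(259.3,209.5),.194),onz(t,(259.8,209.8),.183))
print(t["mtx"][0,0], "side",onz(s,(268.2,199.5),.181))
print("tri",tri([(s,(268.2,199.2)),(t,(259.6,209.7))]))
# silhouette fit: cylinder z .166-.194 r21 dark; compare convex hull mean-dark contrast
def hull(c,x,y,z0=.1663,z1=.1943,r=.021,f=8):
    a=np.linspace(0,2*np.pi,40)
    X=np.array([proj(c,(x+r*np.cos(b),y+r*np.sin(b),z)) for z in(z0,z1) for b in a])
    h=cv2.convexHull((X*f).astype(np.float32))
    return h
def cost(p):
    tot=0
    for c,g in G:
        h=hull(c,*p)[:,0]/8; ce=h.mean(0); n=(h-ce)
        d=np.linalg.norm(n,axis=1,keepdims=True)
        pin=ce+n*(d-.9)/d; pout=ce+n*(d+.9)/d
        f=lambda q:cv2.remap(g,q[:,:1].astype(np.float32),q[:,1:].astype(np.float32),cv2.INTER_LINEAR).mean()
        tot+=f(pin)-f(pout)
    return tot
gr=[(c,cv2.cvtColor(c["color"],cv2.COLOR_RGB2GRAY).astype(np.float32)) for c in(s,t)]
for G in(gr,gr[:1],gr[1:]):
    b=min(((cost((x,y)),x,y) for x in np.arange(.53,.60,.001) for y in np.arange(.0,.07,.001)));print(b)
    x,y=b[1:]
for c in(s,t):print(proj(c,(.5715,.0365,.183)))
# rib: direction in top
print([onz(t,q,.196)[:2]-onz(t,(259.3,209.5),.194)[:2] for q in((258,204.5),(258.5,206))])
```

```text
top disc [0.55723826 0.03394642 0.194     ] [0.55784748 0.03250316 0.183     ]
458.949310885477 side [0.5601632  0.03182599 0.181     ]
tri [0.55865018 0.03340206 0.18365263]
(np.float32(-64.74262), np.float64(0.559), np.float64(0.032))
(np.float32(-35.14186), np.float64(0.547), np.float64(0.058))
(np.float32(-49.370117), np.float64(0.558), np.float64(0.033))
[264.65113777 198.95550818]
[258.68164713 206.10460555]
[array([0.01801594, 0.00453486]), array([0.01250545, 0.00275558])]
```

```bash
python3 -m crank '[[1,0.02,0.035,0.02,0.15],[1,0.045,0.075,0.03,0.3],[1,0.07,0.117,0.03,0.45],[1,0.095,0.158,0.03,0.6],[1,0.12,0.2,0.03,0.75],[1,0.145,0.24,0.03,0.9],[1,0.17,0.28,0.03,1.05],[1,0.19,0.316,0.03,1.2]]'
python3 -m crank '[[1,0.025,0.041,0,0.15],[1,0.05,0.082,0,0.3],[1,0.075,0.124,0,0.45],[1,0.1,0.166,0,0.6],[1,0.125,0.21,0,0.75],[1,0.15,0.25,0,0.9],[1,0.17,0.285,0,1.05],[1,0.1895,0.316,0,1.2]]'
python3 -m crank '[[1,0,0,0,0.16],[1,0,0,0,0.32],[1,0,0,0,0.48],[1,0,0,0,0.64],[1,0,0,0,0.8],[1,0,0,0,0.96],[1,0,0,0,1.14],[1,0,0,0,1.14]]'
python3 -c "
from h import *
s=manip.state();print(s['joints'],s['eef_pos'],s['tool_rot'],s['contact_force'],s['torque'],s['clock'])
for n in('side','top'): 
  c=manip.read_camera(n);u=proj(c,(.5585,.033,.2)).astype(int);print(u);cv2.imwrite('pics/a_'+n+'.png',cv2.resize(c['color'][u[1]-60:u[1]+60,u[0]-70:u[0]+70,::-1],None,fx=4,fy=4))
import cv2
cv2.imwrite('pics/a.png',np.vstack([np.hstack([cv2.imread('pics/a_side.png'),cv2.imread('pics/a_top.png')])])[:,:,:]) 
i=cv2.imread('pics/a.png');cv2.imwrite('pics/a.png',cv2.resize(i,(800,int(i.shape[0]*800/i.shape[1]))))
"
```

```text
clock: 2.2
eef_pos: [0.37, -0.2813, 0.2755]
tool_rot: [0.733, 0.68, 0.0, 0.0]
contact_force: [-0.0, 0.2, 0.6]
grip_width: 0.997
grip_force: 0.0
clock: 3.2
eef_pos: [0.5593, 0.0348, 0.2754]
tool_rot: [0.221, 0.975, 0.0, 0.0]
contact_force: [0.2, -0.3, -1.0]
grip_width: 1.002
grip_force: 0.0
clock: 4.2
eef_pos: [0.5587, 0.0332, 0.2753]
tool_rot: [-0.337, 0.941, -0.0, 0.0]
contact_force: [0.8, -0.6, -0.2]
grip_width: 1.002
grip_force: 0.0
[ 5.67374498e-02  2.23298513e-01  1.74193812e+00 -2.15369985e-05
  1.17626775e+00 -2.20210054e+00] [0.55871052 0.03322974 0.2753322 ] [-3.37278938e-01  9.41404757e-01 -2.20399085e-05  3.95105245e-05] [ 0.78650135 -0.57972194 -0.16385103] [-0.03744276 -0.00829522  0.01068167] 4.2
[268 195]
[259 208]
```

View pics/a.png

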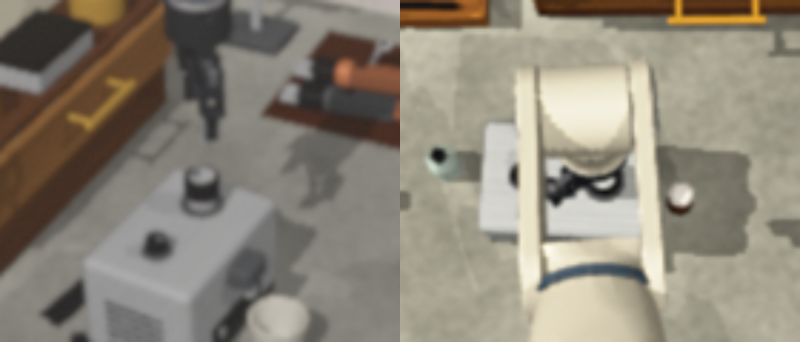

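The side view shows the gripper directly above the cap, at about (210,130) over (203,185). Now I'll descend around it.

```bash
python3 -m crank '[[1,0,0,-0.02,0],[1,0,0,-0.04,0],[1,0,0,-0.06,0],[1,0,0,-0.075,0],[1,0,0,-0.085,0],[1,0,0,-0.093,0],[1,0,0,-0.097,0],[1,0,0,-0.097,0]]'
python3 -m crank '[[0.2,0,0,0,0],[0.2,0,0,0,0],[0.2,0,0,0,0],[0.2,0,0,0,0],[0.1,0,0,0,0],[0.1,0,0,0,0],[0.05,0,0,0,0],[0.05,0,0,0,0]]' 20
```

```text
clock: 5.3
eef_pos: [0.5587, 0.0332, 0.1783]
tool_rot: [-0.338, 0.941, -0.0, -0.0]
contact_force: [-0.1, -0.2, -0.3]
grip_width: 1.0
grip_force: 0.0
clock: 6.3
eef_pos: [0.5594, 0.0327, 0.1786]
tool_rot: [-0.338, 0.941, -0.001, 0.001]
contact_force: [2.3, -5.2, 1.3]
grip_width: 0.525
grip_force: 2.7
```

```bash
python3 -m crank '[[0.05,0.001,-0.001,0,0],[0.0,0.001,-0.001,0,0],[-0.2,0.001,-0.001,0,0],[-0.2,0.001,-0.001,0,0],[-0.2,0.001,-0.001,0,0]]' 20; python3 -c "
from h import *
s=manip.state();print(s['torque'],s['contact_force'],s['eef_pos'])"
```

```text
clock: 6.92
eef_pos: [0.5604, 0.0316, 0.1787]
tool_rot: [-0.338, 0.941, -0.001, 0.001]
contact_force: [2.5, -7.2, 2.5]
grip_width: 0.483
grip_force: 20.0
[-0.9983781  -0.35886503 -0.08458598] [ 2.4764373  -7.18788537  2.47990421] [0.56035146 0.03163115 0.17869604]
```

```bash
python3 -m crank '[[-0.2,0.0005,-0.001,0,0],[-0.2,0.0005,-0.001,0,0],[-0.2,0.0005,-0.001,0,-0.1],[-0.2,0.0005,-0.001,0,-0.2],[-0.2,0.0005,-0.001,-0.0002,-0.3],[-0.2,0.0005,-0.001,-0.0003,-0.4],[-0.2,0.0005,-0.001,-0.0003,-0.4]]' 50; python3 -c "
from h import *
s=manip.state();print(s['torque'],s['contact_force'],s['eef_pos'],s['joints'][5])"
```

```text
clock: 7.8
eef_pos: [0.5603, 0.0317, 0.1785]
tool_rot: [-0.143, 0.99, 0.0, 0.0]
contact_force: [-1.6, -0.3, 5.7]
grip_width: 0.481
grip_force: 49.8
[-0.06296396  0.09394674 -0.06368383] [-1.5829897  -0.25976676  5.66006091] [0.5602816  0.03172065 0.17851278] -1.8055232711482754
```

```bash
python3 -m crank '[[-0.2,0,0,0,-0.15],[-0.2,0,0,-0.0001,-0.3],[-0.2,0,0,-0.0002,-0.45],[-0.2,0,0,-0.0003,-0.6],[-0.2,0,0,-0.0004,-0.75],[-0.2,0,0,-0.0005,-0.9],[-0.2,0,0,-0.0006,-1.05],[-0.2,0,0,-0.0006,-1.2]]'; python3 -c "
from h import *
s=manip.state();print(s['torque'],s['contact_force'],s['eef_pos'],s['joints'][5])"
python3 -m crank '[[-0.2,0,0,-0.0001,-0.12],[-0.2,0,0,-0.0002,-0.24],[-0.2,0,0,-0.0003,-0.36],[-0.2,0,0,-0.0003,-0.48],[-0.2,0,0,-0.0004,-0.6],[-0.2,0,0,-0.0005,-0.72],[-0.2,0,0,-0.0005,-0.84],[-0.2,0,0,-0.0006,-0.95]]'; python3 -c "
from h import *
s=manip.state();print(s['torque'],s['contact_force'],s['eef_pos'],s['joints'][5])
t=manip.read_camera('side');u=proj(t,(.56,.032,.19)).astype(int);cv2.imwrite('pics/b.png',cv2.resize(t['color'][u[1]-25:u[1]+25,u[0]-30:u[0]+30,::-1],None,fx=10,fy=10,interpolation=2))"
```

```text
clock: 8.8
eef_pos: [0.5605, 0.0323, 0.1778]
tool_rot: [0.442, 0.897, 0.001, -0.0]
contact_force: [0.9, 3.2, 3.6]
grip_width: 0.477
grip_force: 49.9
[ 0.52824932 -0.17880226  0.08072857] [0.86866001 3.1592191  3.60217812] [0.56047398 0.03226025 0.17779749] -0.6021279968583653
clock: 9.8
eef_pos: [0.561, 0.0324, 0.1772]
tool_rot: [0.803, 0.596, 0.001, -0.0]
contact_force: [3.0, 2.5, 2.1]
grip_width: 0.472
grip_force: 50.1
[ 0.5405053  -0.52000987  0.0149867 ] [3.03122908 2.53444318 2.10470228] [0.56103685 0.03239152 0.17723025] 0.34668545905760156
```

View pics/b.png

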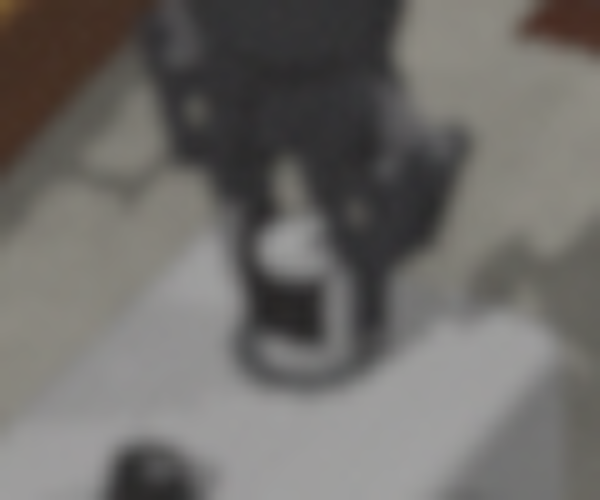

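```bash
cat > st.py <<'E'
from h import *
s=manip.state();q=s['tool_rot'];print("yaw",round(2*np.arctan2(q[1],q[0]),4),"T",np.round(s['torque'],3),"F",np.round(s['contact_force'],1),np.round(s['eef_pos'],4),"e6",round(s['joint_efforts'][5],3),"j6",round(s['joints'][5],4))
E
python3 -m crank '[[-0.2,0.0005,0.0005,-0.0001,-0.1],[-0.2,0.0005,0.0005,-0.0002,-0.2],[-0.2,0.0005,0.0005,-0.0002,-0.3],[-0.2,0.0005,0.0005,-0.0003,-0.4],[-0.2,0.0005,0.0005,-0.0003,-0.5]]' >/dev/null; python3 st.py
for i in 1 2; do python3 -m crank '[[-0.2,0,0,0,-0.05],[-0.2,0,0,-0.0001,-0.1]]'>/dev/null; python3 st.py; done
```

```text
yaw 0.7794 T [ 0.12  -0.426  0.035] F [2.6 2.  1.9] [0.5613 0.0322 0.1769] e6 -1.266 j6 0.8452
yaw 0.6811 T [ 0.133 -0.436  0.051] F [1.8 0.4 3.6] [0.5613 0.0322 0.1768] e6 -0.598 j6 0.9435
yaw 0.5811 T [ 0.095 -0.335  0.076] F [1.9 0.6 3.9] [0.5614 0.0322 0.1768] e6 -0.609 j6 1.0435
```

```bash
for i in 1 2 3 4; do python3 -m crank '[[-0.2,0,0,0,-0.025],[-0.2,0,0,0,-0.05]]'>/dev/null; python3 st.py; done
```

```text
yaw 0.5306 T [ 0.409 -0.661  0.062] F [4.5 2.8 4.5] [0.5614 0.0321 0.1767] e6 -0.299 j6 1.0939
yaw 0.4797 T [ 0.496 -0.706  0.046] F [4.  3.8 4.1] [0.5614 0.0321 0.1767] e6 -0.285 j6 1.1448
yaw 0.4297 T [ 0.471 -0.691  0.042] F [4.7 2.7 4.5] [0.5614 0.0321 0.1766] e6 -0.282 j6 1.1949
yaw 0.3797 T [ 0.466 -0.758  0.07 ] F [4.3 2.9 4.6] [0.5614 0.032  0.1766] e6 -0.282 j6 1.2448
```

```bash
python3 -m crank '[[-0.2,0,0,0,-0.025],[-0.2,0,0,0,-0.05]]'>/dev/null; python3 st.py;  python3 -m crank '[[-0.2,0,0,0,-0.025],[-0.2,0,0,0,-0.05]]'>/dev/null; python3 st.py
python3 -m crank '[[-0.2,0,0,0,-0.025],[-0.2,0,0,0,-0.05]]'>/dev/null; python3 st.py
```

```text
yaw 0.3298 T [ 0.466 -0.749  0.025] F [5.2 2.1 3.9] [0.5614 0.032  0.1766] e6 -0.282 j6 1.2948
yaw 0.2798 T [ 0.366 -0.799  0.055] F [4.9 2.4 3.9] [0.5614 0.032  0.1765] e6 -0.282 j6 1.3448
yaw 0.2316 T [ 0.495 -0.753  1.324] F [5.8 3.  2.7] [0.5614 0.0319 0.1766] e6 1.016 j6 1.3935
```

The stop is reached: torque jumped from 0.05 to 1.3 N m. Now I'll reverse in small steps to find the windup and slip.

```bash
python3 -m crank '[[-0.2,0,0,0,0],[-0.2,0,0,0,0]]' 70 >/dev/null; python3 st.py
for i in 1 2 3 4; do python3 -m crank '[[-0.2,0,0,0,0.01],[-0.2,0,0,0,0.01]]'>/dev/null; python3 st.py; done
```

```text
yaw 0.233 T [ 0.42  -0.754  1.24 ] F [4.5 2.5 5.4] [0.5614 0.0319 0.1766] e6 1.298 j6 1.3924
yaw 0.2426 T [ 0.474 -0.788  1.016] F [4.1 2.3 4.7] [0.5614 0.0319 0.1766] e6 0.937 j6 1.3826
yaw 0.2521 T [ 0.433 -0.783  0.689] F [5.6 2.4 4.8] [0.5614 0.032  0.1766] e6 0.641 j6 1.373
yaw 0.2614 T [ 0.427 -0.752  0.415] F [3.9 2.  4.9] [0.5614 0.032  0.1766] e6 0.345 j6 1.3634
yaw 0.2709 T [ 0.462 -0.703  0.138] F [4.1 2.4 4.7] [0.5614 0.032  0.1766] e6 0.05 j6 1.3538
```

```bash
python3 -m crank '[[-0.2,0,0,0,0.1],[-0.2,0,0,0.0001,0.2],[-0.2,0,0,0.0002,0.3],[-0.2,0,0,0.0002,0.4],[-0.2,0,0,0.0003,0.5],[-0.2,0,0,0.0004,0.6],[-0.2,0,0,0.0004,0.7],[-0.2,0,0,0.0005,0.8]]'>/dev/null; python3 st.py
python3 -m crank '[[-0.2,0,0,0,0.1],[-0.2,0,0,0.0001,0.2],[-0.2,0,0,0.0002,0.3],[-0.2,0,0,0.0002,0.4],[-0.2,0,0,0.0003,0.5],[-0.2,0,0,0.0004,0.6],[-0.2,0,0,0.0005,0.7],[-0.2,0,0,0.0005,0.777]]'>/dev/null; python3 st.py
python3 -m crank '[[-0.2,0,0,0,0],[-0.2,0,0,0,0],[-0.2,0,0,0,0]]'; python3 st.py
```

```text
yaw 1.0735 T [ 0.696 -0.56  -0.035] F [3.5 4.3 5.4] [0.5611 0.0323 0.1771] e6 1.261 j6 0.5508
yaw 1.85 T [ 0.828 -0.28  -0.016] F [1.8 4.9 6.5] [0.5607 0.0323 0.1776] e6 0.807 j6 -0.2257
clock: 16.35
eef_pos: [0.5607, 0.0324, 0.1776]
tool_rot: [0.603, 0.798, 0.0, -0.0]
contact_force: [1.4, 4.2, 6.8]
grip_width: 0.471
grip_force: 70.2
yaw 1.8474 T [ 0.786 -0.289  0.094] F [1.4 4.2 6.8] [0.5607 0.0324 0.1776] e6 0.047 j6 -0.223
```

```bash
python3 -c "
from h import *
t=manip.read_camera('side');u=proj(t,(.56,.032,.17)).astype(int);cv2.imwrite('pics/c.png',cv2.resize(t['color'][u[1]-50:u[1]+80,u[0]-80:u[0]+80,::-1],None,fx=4.5,fy=4.5,interpolation=2))"
```

```text
(no output)
```

View pics/c.png

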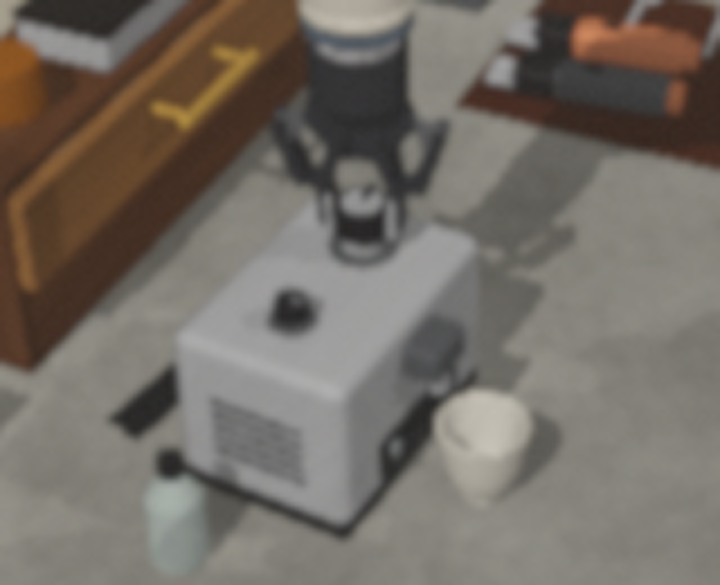

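The cap at (362,215) is gripped. Its rib points up and to the right, towards the machine's -y, which is a quarter turn off the front. The surroundings are undisturbed.

```bash
python3 -c "
from cell import manip
print(manip.hand_in())"
```

```text
the job is handed in; nothing more can be done
None
```

The filler cap was screwed down until it hit its stop (torque jumped to about 1.3 N m), backed off 1.57 rad (a quarter turn), and handed in still gripped at 70 N; the flow knob was not touched and nothing in the final side view looked disturbed.

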